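Lay out the saw's clamping parts on their boards

TASK

The parts taken off the saw frame are standing loose on the bench: put each on the plywood board made for it, standing upright and fully home. The large knob goes hub-down into the larger round pocket, the small knob hub-down into the smaller round pocket, the pipe collar over the post, and the clamp bar lengthwise into the oblong pocket. Any order will do; do not disturb the hammer or the oil bottle.

Things in the scene. Friction and masses are not known exactly. Their poses are not given: they have to be found in the camera images.
- large_knob_mid (a point): The large clamping knob: black head with six lobes on top, bright steel hub underneath, standing upright on the hub. 44 mm tall in all; head 54 mm across, from 18 mm to 44 mm above its underside; hub 40 mm diameter, the lowest 18 mm. This point is on its axis half-way up, 22 mm above its underside; z is up along the axis. Grip it across the head, whose middle is 9 mm above this point. Round, so its yaw does not matter. About 160 g (may differ by a third).
- small_knob_mid (a point): The small clamping knob: same looks as the large one. 44 mm tall; head 34 mm across, from 16 mm to 44 mm above its underside; hub 22 mm diameter, the lowest 16 mm. This point is on its axis half-way up, 22 mm above its underside; z is up. Grip it across the head, whose middle is 8 mm above this point. Round, so its yaw does not matter. About 60 g.
- collar_mid (a point): The pipe collar: a plain bright steel ring standing on its end, outside diameter 50 mm, bore 34 mm right through, 44 mm tall. This point is on its axis half-way up, 22 mm above its underside; z is up. Round, so its yaw does not matter. About 250 g.
- clamp_bar_mid (a point): The clamp bar: a solid aluminium block with two dark dots on top, 90 mm long (its x axis), 28 mm wide (y), 44 mm tall (z, up). This point is its centre, 22 mm above its underside. About 240 g.
- board_large_seat (a point): Plywood board 90 x 90 mm, 10 mm thick, fixed to the bench, with the larger round pocket: 58 mm diameter, 5 mm deep, in its middle, its floor stained dark. It takes the hub of the large knob. This point is the centre of the pocket's floor, 5 mm above the bench and 5 mm below the board's top; z is up. The fingers must stay above the board's top, so grip the part in its upper half.
- board_small_seat (a point): Plywood board 90 x 90 mm, 10 mm thick, fixed, with the smaller round pocket: 38 mm diameter, 5 mm deep, in its middle, its floor stained dark. It takes the hub of the small knob. This point is the centre of the pocket's floor, 5 mm above the bench and 5 mm below the board's top; z is up.
- board_post_seat (a point): Plywood board 90 x 90 mm, 10 mm thick, fixed, without a pocket: an upright wooden post, 16 mm diameter and 25 mm tall, stands in its middle on a round dark stain 54 mm across. The collar goes over the post and rests on the board. This point is at the foot of the post, on the board's top, 10 mm above the bench; z is up.
- board_slot_seat (a point): Plywood board 140 x 75 mm, 10 mm thick, fixed, with an oblong pocket 107 mm long (its x axis) and 45 mm wide (y), 5 mm deep, its floor stained dark. It takes the clamp bar lengthwise, either end first. This point is the centre of the pocket's floor, 5 mm above the bench and 5 mm below the board's top; z is up.
- mallet: A hammer lying on the bench at the left edge of the work, roughly along world x, about 280 mm long. Not part of the job; leave it alone. Origin: centre of its underside.
- oil: A grey oil bottle with a green cap, 54 mm diameter, 130 mm tall, standing at the right edge of the work. Not part of the job; leave it alone. Origin: centre of its underside.
There are look-alikes about, which are no part of the job. What is shaped like the part that bears small_knob_mid but red or yellow is not meant. What is shaped like the part that bears board_small_seat but pink is not meant.

How it is judged:
At the end, for the whole second after the job is handed in: Each part is at rest and upright (within 0.1 rad) on its own board, resting on the pocket's floor (the collar: on the board, around the post) within 2.5 mm in height and 12 mm sideways; the bar along the oblong pocket within 0.3 rad (horizontal distance between large_knob_mid and board_large_seat below 0.012 m and z of large_knob_mid in the frame of board_large_seat between 0.0195 and 0.0245 m and angle between each of large_knob_mid, small_knob_mid, collar_mid, clamp_bar_mid's own z axis and vertical below 0.1 rad and linear speed of each of large_knob, small_knob, collar, clamp_bar below 0.02 m/s and horizontal distance between small_knob_mid and board_small_seat below 0.012 m and z of small_knob_mid in the frame of board_small_seat between 0.0195 and 0.0245 m and horizontal distance between collar_mid and board_post_seat below 0.012 m and z of collar_mid in the frame of board_post_seat between 0.0195 and 0.0245 m and horizontal distance between clamp_bar_mid and board_slot_seat below 0.012 m and z of clamp_bar_mid in the frame of board_slot_seat between 0.0195 and 0.0245 m and angle between the x axis of clamp_bar_mid and the x axis of board_slot_seat, either way round below 0.3 rad); the robot touches nothing.
It fails at once if the hammer is moved by more than 30 mm (distance of mallet from where it was at the start of the episode above 0.03 m).
It fails at once if the oil bottle is moved by more than 30 mm or knocked over (distance of oil from where it was at the start of the episode above 0.03 m or angle between oil's own z axis and vertical above 0.4 rad).
It also fails if it takes over 86 s, if anything falls off the work surface, if the arm or the gripper's body presses on something with over 40 N, if the wrist force passes 120 N, or if a joint passes its speed limit or range.

ROBOT

A 7-joint arm with a two-finger parallel gripper is mounted at the origin on the work surface. World frame = base frame: x ahead of the robot, y to its left, z up, the work surface at z = 0. Lengths are in m, angles in rad, forces in N, time in s.
With the tool pointing down it reaches from about 0.425 to 0.875 m from the base axis. Payload 4.7 kg.
Tool frame: the origin (TCP) lies on the mounting face of the last link; the fingertips stand 173 mm ahead of it and the grasp point (between the pads) lies 155 mm ahead of it (env.pinch_z is the distance from the TCP to the grasp point, in m); y points along the fingers, x is the direction in which the jaws open and shut, and the axes are right-handed (so a half turn about y gives the same grasp; the last joint's range is limited). The gripper opens to 85 mm and grips with 20 to 120 N. Pads are 22 mm wide; open, the fingers measure 114 mm over their backs; the gripper's body (76 mm by 85 mm) begins 54 mm behind the grasp point. The pads swing forward as they close: fully open they stand 13 mm farther back than shut.
Start: joints at [-1.158, 0.321, -0.07, 1.45, 0.023, 1.371, -0.057], TCP at [0.252, 0.599, 0.405] pointing down, gripper open.
Joint ranges: [-2.86, 2.86], [-0.3, 2.09], [-1.38, 1.24], [0.06, 2.45], [-1.56, 4.7], [0.09, 2.05], [-2.69, 2.69]. Speed limits (rad/s): [2.57, 2.57, 3.14, 3.14, 3.14, 3.14, 3.14].

INTERFACE

Orientations are given as a rotation vector (axis times angle).
In Python, from plant import env, imaging, order gives the robot as it stands.
- The arm moves only by the tool apply_moves, never from a script. Its argument "plan" is a list of rows, each a list of 3 entries, a list of its own where there are three numbers: the shift along the tool's x, y, z in m, then the turn, a rotation vector about the tool's x, y, z in rad, then the gripper command: -1 is fully open, 1 is shut, values between are in proportion. In form: [[[dx, dy, dz], [wx, wy, wz], grip], ...]. A call has exactly 5 rows; each row is the pose to reach, as a shift and turn from the pose commanded when the call began, along the tool's axes at that moment; what a row does not reach only later rows make up. A row lasts 1/10 s, in which the tool goes at most 50 mm and 8.59 degrees, less where a joint would pass 70% of its speed; a pose out of reach is approached as far as the arm can. A call with a gripper value outside its range is refused whole. The fingers move at their own pace and stop on an object; "squeeze" is the grip in N (left out, the last holds). Time passes only in rows, so rows that repeat a pose let the fingers close, or fill a call up. It gives the time, the measured TCP pose, the force and the opening at its end, in the units of the state.
- env.state(): the state, without advancing time (a new reading comes with each control period).
- imaging.read_camera(name): name is "side" or "top" or "wrist"; returns the picture (384x512x3 uint8, blue, green, red); there is no depth.
- imaging.get_calibration(name): a dict with "mtx" (3x3 intrinsics, pixels), "world_to_cam" (4x4, takes a point from world to camera coordinates); the wrist camera has in their place "hand_eye" (4x4, takes a point from camera to tool coordinates, whose origin is the TCP and whose axes are the tool frame's). Camera axes: x right, y down, z forward; pixel columns grow to the right and rows downward; lengths in m; the calibration is good to about 2 mm. The wrist camera is an equidistant fisheye: a pixel r from the principal point sees the ray r / f radians off the axis. A picture is of the moment at which its call begins: read the wrist's pose just before it. get_calibration takes no time and is no camera call.
- order.finish_job(): hands the job in, once; it reports no verdict.
The state is a dict: "time_s": time; "joints": joint angles; "joint_vel": joint speeds; "effort": joint torques, N m; "eef_pos": TCP position; "tool_rot": TCP orientation; "wrist_force": force on the tool from outside, world axes, zero at the start; "ft_torque": the same for the moment, N m; "finger_gap": finger opening in m.
Only numpy, scipy, OpenCV 4.12 (cv2) and the standard library are available. Lean on these libraries where they do the work, as an engineer would, in place of code of your own. Each camera call takes 0.05 s, during which the arm holds its last target. There are 200 camera calls.

## Working session

There is one attempt and no reset: what is moved stays moved. The work goes in short steps, Python scripts to look and compute and a tool call to move; the robot and the scene stay as the last step left them, time stands still between calls to the robot, and variables do not carry over. Pictures are saved under pics/ and viewed, about 12 in all and at most 16, crops included, and the job is handed in when it is done.

Besides the shell and the picture viewer there is one more tool, called after ">>>" as name([rows], argument=value, ...), one row to a line, values as JSON. apply_moves: Moves the arm, as the interface text tells. Its arguments: {"type":"object","properties":{"plan":{"type":"array"},"squeeze":{"type":"number"}},"required":["plan"]}

```bash
ls; mkdir -p pics; python3 - <<'E'
from plant import env, imaging, order
import cv2, numpy as np
np.set_printoptions(precision=4,suppress=True)
s=env.state(); print(s, env.pinch_z)
for n in ("top","side","wrist"):
    im=imaging.read_camera(n); cv2.imwrite(f"pics/{n}0.png",im); print(n,imaging.get_calibration(n))
E
```

```text
pics
{'time_s': 0.0, 'joints': array([-1.1579,  0.3218, -0.0701,  1.4517,  0.0226,  1.3708, -0.0569]), 'joint_vel': array([ 0.0001,  0.0021,  0.0014,  0.0007,  0.0003, -0.0012,  0.0009]), 'effort': array([ -0.0006, -49.3589,  -0.3824, -31.4337,   0.0131,   0.0116,
         0.    ]), 'eef_pos': array([0.2523, 0.5988, 0.4036]), 'tool_rot': array([-1.373 , -0.9095,  0.9121]), 'wrist_force': array([-1.3063, -0.8557, -0.3269]), 'ft_torque': array([-0.0097,  0.0067,  0.0358]), 'finger_gap': 0.08548046391929524} 0.1547
top {'mtx': array([[489.6694,   0.    , 258.0435],
       [  0.    , 489.6694, 191.7673],
       [  0.    ,   0.    ,   1.    ]]), 'world_to_cam': array([[-0.0046, -0.9999,  0.0153, -0.0019],
       [-0.9925,  0.0027, -0.1222,  0.6008],
       [ 0.1222, -0.0158, -0.9924,  1.6729],
       [ 0.    ,  0.    ,  0.    ,  1.    ]])}
side {'mtx': array([[362.8869,   0.    , 255.0122],
       [  0.    , 362.8869, 202.1006],
       [  0.    ,   0.    ,   1.    ]]), 'world_to_cam': array([[-0.9936, -0.1112,  0.0175,  0.6219],
       [-0.0927,  0.7206, -0.6872,  0.0874],
       [ 0.0638, -0.6844, -0.7263,  0.9828],
       [ 0.    ,  0.    ,  0.    ,  1.    ]])}
wrist {'mtx': array([[297.3186,   0.    , 249.5542],
       [  0.    , 297.3186, 192.9474],
       [  0.    ,   0.    ,   1.    ]]), 'hand_eye': array([[ 1.    , -0.0002,  0.0012,  0.0006],
       [-0.0012, -0.2767,  0.961 ,  0.0309],
       [ 0.0001, -0.961 , -0.2767,  0.0695],
       [ 0.    ,  0.    ,  0.    ,  1.    ]])}
```

View images.

View pics/top0.png

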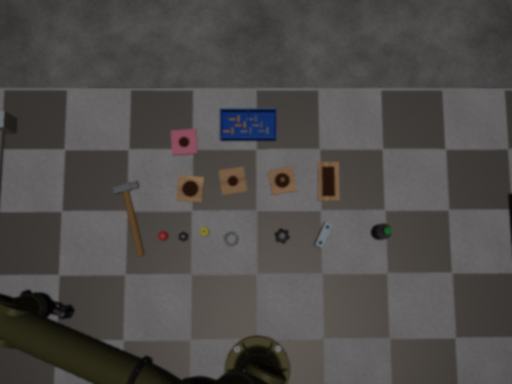

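View pics/side0.png

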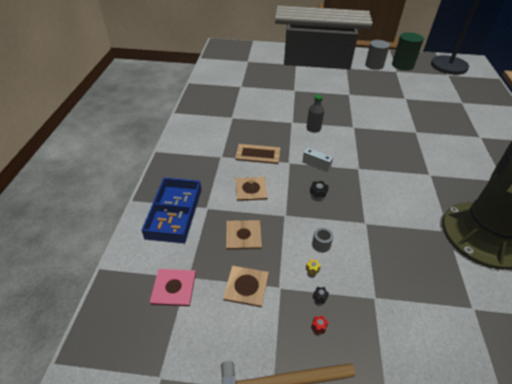

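```bash
python3 -c "
from scipy.spatial.transform import Rotation as R
print(R.from_rotvec([-1.373,-0.9095,0.9121]).as_matrix().round(3))"
```

```text
[[ 0.388 -0.001 -0.922]
 [ 0.922 -0.002  0.388]
 [-0.002 -1.    -0.   ]]
```

The top view shows boards in a row: large pocket (190,189), small (233,181), post (282,180), slot (329,181); parts below: red (163,236), small knob (183,237), yellow (204,231), collar (231,238), large knob (282,236), bar (324,235), oil (381,231), hammer at left. Side view agrees in order.

```bash
cat > h.py <<'E'
from plant import env, imaging, order
import cv2, numpy as np
from scipy.spatial.transform import Rotation as R
np.set_printoptions(precision=4,suppress=True)
def ray(cam,px,st=None):
    """ray origin, direction in world"""
    c=imaging.get_calibration(cam); K=c["mtx"]; px=np.asarray(px,float)
    v=np.array([(px[0]-K[0,2])/K[0,0],(px[1]-K[1,2])/K[1,1]])
    if cam=="wrist":
        t=np.hypot(*v); d=np.r_[v/max(t,1e-9)*np.sin(t),np.cos(t)]
        H=c["hand_eye"]; Rt=R.from_rotvec(st["tool_rot"]).as_matrix()
        return st["eef_pos"]+Rt@H[:3,3], Rt@H[:3,:3]@d
    W=c["world_to_cam"]; d=np.r_[v,1]
    return -W[:3,:3].T@W[:3,3], W[:3,:3].T@d
def plane(cam,px,z,st=None):
    o,d=ray(cam,px,st); return o+d*(z-o[2])/d[2]
def project(cam,P):
    c=imaging.get_calibration(cam); W=c["world_to_cam"]; p=c["mtx"]@(W[:3,:3]@P+W[:3,3]); return p[:2]/p[2]
def blobs(mask,amin=20):
    n,l,s,c=cv2.connectedComponentsWithStats(mask.astype(np.uint8))
    return [(c[i].round(1),s[i]) for i in range(1,n) if s[i][4]>=amin]
E
python3 - <<'E'
from h import *
im=cv2.imread("pics/top0.png"); hsv=cv2.cvtColor(im,cv2.COLOR_BGR2HSV)
roi=np.zeros(im.shape[:2],bool); roi[155:260,150:400]=1
H,S,V=cv2.split(hsv)
wood=roi&(H>5)&(H<22)&(S>70)&(V>60)
for c,s in blobs(wood,100):
    b=(s[0]+s[2]/2-.5,s[1]+s[3]/2-.5)
    m=wood[s[1]:s[1]+s[3],s[0]:s[0]+s[2]]
    pts=np.argwhere(m)[:,::-1]+s[:2]
    r=cv2.minAreaRect(pts.astype(np.float32))
    print("board",c,s,r,plane("top",r[0],.01))
dark=roi&(V<45)
for c,s in blobs(dark,15): print("dark",c,s,plane("top",c,.04))
cv2.imwrite("pics/crop.png",np.hstack([cv2.convertScaleAbs(cv2.resize(im[155:260,150:400],None,fx=3.2,fy=3.2,interpolation=cv2.INTER_CUBIC),alpha=1.8)]))
E
```

```text
board [328.5 181.4] [318 161  22  40 526] ((328.5, 180.5), (39.0, 21.0), 90.0) [ 0.6439 -0.256   0.01  ]
board [232.5 180.6] [219 167  28  29 602] ((232.51998901367188, 180.63999938964844), (26.02153205871582, 26.02153205871582), 81.8698959350586) [0.6442 0.086  0.01  ]
board [281.8 180.4] [268 167  29  28 464] ((281.8461608886719, 180.23074340820312), (24.318397521972656, 24.710630416870117), 78.69007110595703) [ 0.6453 -0.0895  0.01  ]
board [190.5 188.3] [177 176  27  27 486] ((190.09117126464844, 188.314697265625), (25.539934158325195, 26.23020362854004), 4.39870548248291) [0.6171 0.2361 0.01  ]
dark [327.8 180.8] [323 168  11  27 257] [ 0.6385 -0.2486  0.04  ]
dark [281.4 180.4] [276 174  12  12  80] [ 0.6403 -0.086   0.04  ]
dark [232.4 180.7] [229 177   8   8  47] [0.6396 0.0853 0.04  ]
dark [189.9 188.3] [184 182  13  13 135] [0.6133 0.2331 0.04  ]
dark [378.8 231.5] [371 225  18  14 173] [ 0.4606 -0.4218  0.04  ]
dark [281.5 235.2] [275 229  14  14  89] [ 0.4493 -0.0843  0.04  ]
dark [183.3 236.3] [179 232   9   9  44] [0.4469 0.2537 0.04  ]
```

View pics/crop.png

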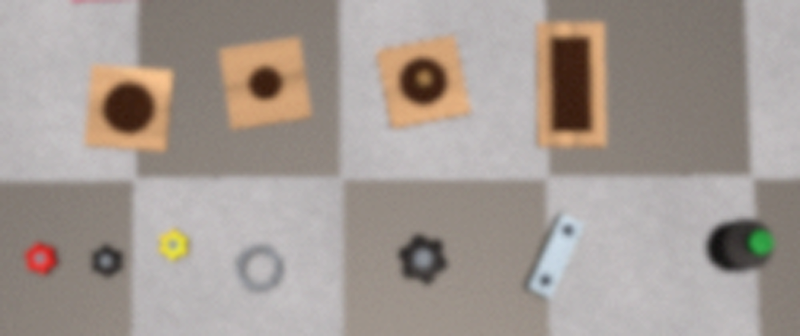

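```bash
python3 - <<'E'
from h import *
im=cv2.imread("pics/top0.png"); H,S,V=cv2.split(cv2.cvtColor(im,cv2.COLOR_BGR2HSV))
crop=lambda x,y:(150+(x+.5)/3.2-.5,155+(y+.5)/3.2-.5)
P={"large_seat":((189.9,188.3),.005),"small_seat":((232.4,180.7),.005),"post":((281.5,180.4),.01),"slot":((327.8,180.8),.005),
"large_knob":(crop(422,258),.044),"small_knob":(crop(107,260),.044),"collar":(crop(260,268),.044),"bar":(crop(556.5,255),.044),
"yellow":(crop(173,245),.044),"red":(crop(41,259),.044),"bardotA":(crop(568,230),.044),"bardotB":(crop(545,280),.044)}
for k,(p,z) in P.items():
    w=plane("top",p,z); print(k,w,"side px",project("side",w),"r",np.hypot(*w[:2]))
E
```

```text
large_seat [0.6178 0.2374 0.005 ] side px [247.2627 285.9157] r 0.66188935268204
small_seat [0.6448 0.0866 0.005 ] side px [244.3425 234.779 ] r 0.6505482613821005
post [ 0.6447 -0.0883  0.01  ] side px [252.0958 187.6549] r 0.650704384713554
slot [ 0.6436 -0.2542  0.005 ] side px [258.2978 153.8062] r 0.691981320949818
large_knob [ 0.4488 -0.0842  0.044 ] side px [320.127  186.3086] r 0.4566617295392797
small_knob [0.4481 0.2539 0.044 ] side px [322.2315 291.5108] r 0.5150024744420485
collar [0.4389 0.0899 0.044 ] side px [324.8939 234.24  ] r 0.4479753008853302
bar [ 0.4515 -0.2292  0.044 ] side px [318.7475 154.2409] r 0.506321675835752
yellow [0.4639 0.1834 0.044 ] side px [315.0382 264.1747] r 0.4987756243672746
red [0.4494 0.3244 0.044 ] side px [322.1032 321.5061] r 0.5543132226411958
bardotA [ 0.4783 -0.2422  0.044 ] side px [310.1755 150.9313] r 0.5361516765026403
bardotB [ 0.4247 -0.2163  0.044 ] side px [327.4449 157.5989] r 0.4766149950395436
```

>>> apply_moves([
  [[-0.242, 0.104, -0.315], [0, 1.172, 0], -1],
  [[-0.242, 0.104, -0.315], [0, 1.172, 0], -1],
  [[-0.242, 0.104, -0.315], [0, 1.172, 0], -1],
  [[-0.242, 0.104, -0.315], [0, 1.172, 0], -1],
  [[-0.242, 0.104, -0.315], [0, 1.172, 0], -1],
], squeeze=40)

```text
time_s: 0.65
eef_pos: [0.3725, 0.3868, 0.3408]
tool_rot: [-1.546, -0.326, 0.326]
wrist_force: [0.8, -0.5, -0.2]
finger_gap: 0.0855
```

```bash
cat >> h.py <<'E'
def go(x,y,z,yaw=0.):
    """shift/turn in tool axes to TCP target; yaw = world heading of tool x"""
    s=env.state(); A=R.from_rotvec(s["tool_rot"]).as_matrix()
    c,n=np.cos(yaw),np.sin(yaw); T=np.array([[c,0,-n],[n,0,c],[0,-1,0]])
    print("t",s["time_s"],"tcp",s["eef_pos"],"F",s["wrist_force"],"gap",round(s["finger_gap"],4),"j",s["joints"])
    print("shift",A.T@(np.array([x,y,z])-s["eef_pos"]),"turn",R.from_matrix(A.T@T).as_rotvec())
E
python3 -c "
from h import *
go(.448,.254,.30)"
```

```text
t 0.65 tcp [0.3725 0.3868 0.3408] F [ 0.8067 -0.5112 -0.2115] gap 0.0855 j [-0.9713  0.1224  0.1269  1.8218 -0.0166  1.1984 -0.4234]
shift [ 0.0154  0.0408 -0.152 ] turn [-0.0001  0.416   0.    ]
```

>>> apply_moves([
  [[0.015, 0.041, -0.152], [0, 0.416, 0], -1],
  [[0.015, 0.041, -0.152], [0, 0.416, 0], -1],
  [[0.015, 0.041, -0.152], [0, 0.416, 0], -1],
  [[0.015, 0.041, -0.152], [0, 0.416, 0], -1],
  [[0.015, 0.041, -0.152], [0, 0.416, 0], -1],
])

```text
time_s: 1.15
eef_pos: [0.4486, 0.2542, 0.2998]
tool_rot: [-1.572, -0.001, 0.003]
wrist_force: [0.4, 0.7, 0.1]
finger_gap: 0.0854
```

```bash
python3 -c "
from h import *
go(.448,.254,.30)
s=env.state(); im=imaging.read_camera('wrist'); cv2.imwrite('pics/w1.png',im)"
```

```text
t 1.15 tcp [0.4486 0.2542 0.2998] F [0.392  0.6626 0.1341] gap 0.0854 j [-0.8223  0.1152  0.2721  1.9209 -0.0342  1.1112 -0.5344]
shift [-0.0006 -0.0002 -0.0002] turn [ 0.0009  0.0023 -0.001 ]
```

View pics/w1.png

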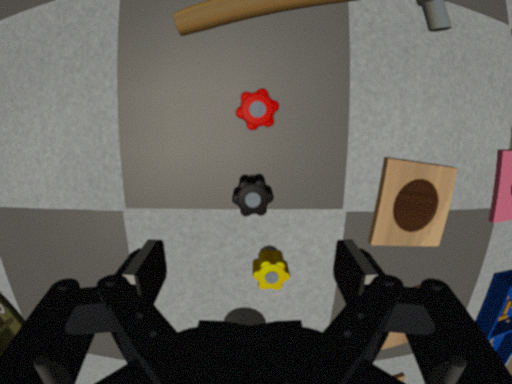

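Wrist view: small knob's top at about (253,198), red at (258,109), yellow at (271,277), large pocket at (415,206).

```bash
python3 -c "
from h import *
s=env.state()
im=cv2.imread('pics/w1.png'); H,S,V=cv2.split(cv2.cvtColor(im,cv2.COLOR_BGR2HSV))
print(blobs((V<45)&(np.indices(V.shape)[0]<235),80))
for p,z in (((253,198),.044),((258,109),.044),((271,276),.044),((415,206),.005)): print(plane('wrist',p,z,s))"
```

```text
[(array([254. , 193.8]), array([233, 175,  40,  40, 705], dtype=int32))]
[0.4514 0.2581 0.044 ]
[0.4545 0.3277 0.044 ]
[0.468  0.1861 0.044 ]
[0.6225 0.2379 0.005 ]
```

>>> apply_moves([
  [[0.002, 0.04, 0.002], [0, 0, 0], -1],
  [[0.002, 0.08, 0.002], [0, 0, 0], -1],
  [[0.002, 0.105, 0.002], [0, 0, 0], -1],
  [[0.002, 0.114, 0.002], [0, 0, 0], -1],
  [[0.002, 0.114, 0.002], [0, 0, 0], 0.3],
])

```text
time_s: 1.7
eef_pos: [0.4488, 0.2597, 0.1857]
tool_rot: [-1.571, -0.006, 0.009]
wrist_force: [0.8, -0.6, 0.3]
finger_gap: 0.0733
```

>>> apply_moves([
  [[0, 0, 0], [0, 0, 0], 1],
  [[0, 0, 0], [0, 0, 0], 1],
  [[0, 0, 0], [0, 0, 0], 1],
  [[0, 0, 0], [0, 0, 0], 1],
  [[0, 0, 0], [0, 0, 0], 1],
])

```text
time_s: 2.2
eef_pos: [0.4506, 0.2589, 0.1882]
tool_rot: [-1.568, -0.007, 0.003]
wrist_force: [-0.2, -0.1, 6.5]
finger_gap: 0.033
```

```bash
python3 -c "
from h import *
go(.645,.087,.26)
s=env.state(); im=imaging.read_camera('wrist'); cv2.imwrite('pics/w2.png',im)"
```

```text
t 2.2 tcp [0.4506 0.2589 0.1882] F [-0.1734 -0.1136  6.5091] gap 0.033 j [-0.8069  0.2678  0.2609  2.0036 -0.0899  0.8776 -0.4916]
shift [ 0.1935 -0.0718 -0.1729] turn [-0.0024  0.006   0.0023]
```

View pics/w2.png

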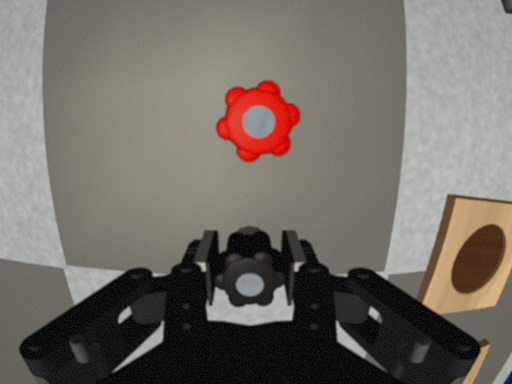

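Small knob is held (gap 33 mm), cap at (250,285), upright between the pads.

>>> apply_moves([
  [[0, -0.045, 0], [0, 0, 0], 1],
  [[0, -0.072, 0], [0, 0, 0], 1],
  [[0.036, -0.072, -0.033], [0, 0, 0], 1],
  [[0.072, -0.072, -0.066], [0, 0, 0], 1],
  [[0.108, -0.072, -0.099], [0, 0, 0], 1],
])

```text
time_s: 2.75
eef_pos: [0.5595, 0.159, 0.2595]
tool_rot: [-1.57, -0.007, 0.004]
wrist_force: [0.2, 0.7, -0.7]
finger_gap: 0.033
```

>>> apply_moves([
  [[0.034, 0, -0.029], [0, 0.006, 0], 1],
  [[0.063, 0, -0.055], [0, 0.006, 0], 1],
  [[0.08, 0, -0.07], [0, 0.006, 0], 1],
  [[0.085, 0, -0.074], [0, 0.006, 0], 1],
  [[0.085, 0, -0.074], [0, 0.006, 0], 1],
])

```text
time_s: 3.25
eef_pos: [0.6441, 0.0858, 0.2583]
tool_rot: [-1.571, 0.001, -0.001]
wrist_force: [-0.0, 0.4, -0.7]
finger_gap: 0.0328
```

```bash
python3 -c "
from h import *
go(.645,.087,.191)
s=env.state(); im=imaging.read_camera('wrist'); cv2.imwrite('pics/w3.png',im)
print(plane('wrist',(250,285),s['eef_pos'][2]-.1415,s))"
```

```text
t 3.25 tcp [0.6441 0.0858 0.2583] F [-0.0243  0.4372 -0.7402] gap 0.0328 j [-0.4819  0.4412  0.3944  1.6301 -0.1844  1.1075 -0.0403]
shift [0.0009 0.0673 0.0012] turn [ 0.     -0.0015 -0.0002]
[0.6451 0.0823 0.1168]
```

View pics/w3.png

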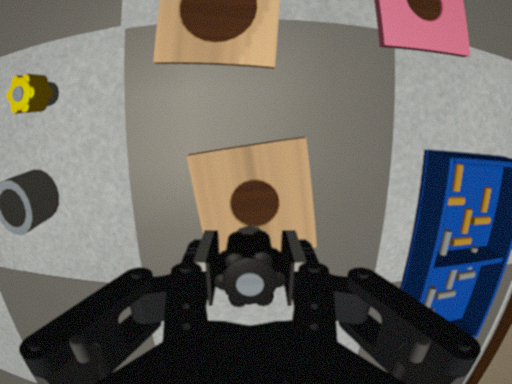

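Pocket (255,203) and held knob's cap (250,285) both visible.

```bash
cat >> h.py <<'E'
def dark(f,lo,hi,vmax=70):
    im=cv2.imread(f); H,S,V=cv2.split(cv2.cvtColor(im,cv2.COLOR_BGR2HSV))
    m=np.zeros_like(V); m[lo[1]:hi[1],lo[0]:hi[0]]=1
    return blobs((m>0)&(V<vmax),200)
E
python3 -c "
from h import *
s=env.state()
for c,b in dark('pics/w3.png',(200,160),(300,226),90): print(c,b)
print(plane('wrist',(254.5,203.5),.005,s), plane('wrist',(250,285),s['eef_pos'][2]-.144,s))
print(plane('wrist',(219,8),.005,s))"
```

```text
[254.3 202.8] [ 231  181   47   45 1625]
[0.6481 0.0855 0.005 ] [0.6443 0.0822 0.1142]
[0.6213 0.2377 0.005 ]
```

>>> apply_moves([
  [[0.003, 0.03, 0.003], [0, 0, 0], 1],
  [[0.003, 0.05, 0.003], [0, 0, 0], 1],
  [[0.003, 0.06, 0.003], [0, 0, 0], 1],
  [[0.003, 0.065, 0.003], [0, 0, 0], 1],
  [[0.003, 0.065, 0.003], [0, 0, 0], 1],
])

```text
time_s: 3.8
eef_pos: [0.6466, 0.0905, 0.1941]
tool_rot: [-1.57, -0.001, 0.001]
wrist_force: [0.5, -0.1, -0.2]
finger_gap: 0.0327
```

```bash
python3 -c "
from h import *
go(.644,.088,.191)"
```

```text
t 3.8 tcp [0.6466 0.0905 0.1941] F [ 0.4716 -0.0611 -0.2457] gap 0.0327 j [-0.47    0.5178  0.3737  1.6648 -0.2175  1.     -0.0214]
shift [-0.0026  0.0031 -0.0025] turn [-0.001   0.0014 -0.    ]
```

>>> apply_moves([
  [[0, 0.001, -0.001], [0, 0, 0], 1],
  [[0, 0.001, -0.001], [0, 0, 0], 0.2],
  [[0, 0.001, -0.001], [0, 0, 0], 0],
  [[0, 0.001, -0.001], [0, 0, 0], -0.4],
  [[0, 0.001, -0.001], [0, 0, 0], -0.7],
])

```text
time_s: 4.3
eef_pos: [0.647, 0.0884, 0.1926]
tool_rot: [-1.571, -0.0, -0.0]
wrist_force: [-0.6, 0.6, -0.1]
finger_gap: 0.0699
```

>>> apply_moves([
  [[0, 0, 0], [0, 0, 0], -0.8],
  [[0, -0.02, 0], [0, 0, 0], -0.8],
  [[0, -0.05, 0], [0, 0, 0], -1],
  [[0, -0.08, 0], [0, 0, 0], -1],
  [[0, -0.1, 0], [0, 0, 0], -1],
])

```text
time_s: 4.8
eef_pos: [0.6474, 0.0883, 0.2948]
tool_rot: [-1.57, -0.002, -0.002]
wrist_force: [0.0, 0.1, 0.5]
finger_gap: 0.0855
```

```bash
python3 -c "
from h import *
go(.439,.092,.29)
s=env.state(); im=imaging.read_camera('wrist'); cv2.imwrite('pics/w4.png',im)"
```

```text
t 4.8 tcp [0.6474 0.0883 0.2948] F [0.0437 0.1216 0.5418] gap 0.0855 j [-0.49    0.4131  0.4026  1.5894 -0.1719  1.1715 -0.0514]
shift [-0.2084  0.0043  0.0037] turn [-0.0006 -0.0002  0.0026]
```

View pics/w4.png

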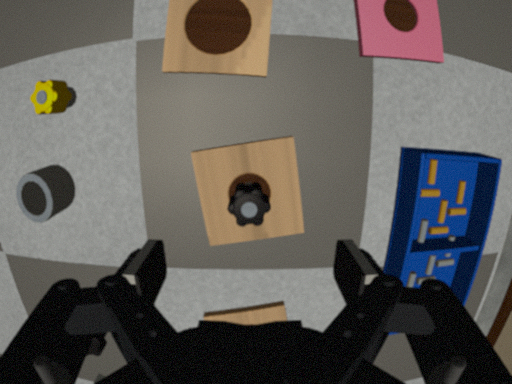

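Small knob sits upright in its pocket: cap (249,209), board corners (192,154),(293,137),(303,232),(210,245). Numeric check next, plus collar position from this view.

```bash
python3 -c "
from h import *
s=env.state()
print('cap',plane('wrist',(249,209),.049,s),'board',np.mean([plane('wrist',p,.01,s) for p in ((192,154),(293,137),(303,232),(210,245))],0))"
```

```text
cap [0.6508 0.0837 0.049 ] board [0.6516 0.0844 0.01  ]
```

>>> apply_moves([
  [[-0.05, 0, 0.001], [0, 0, 0], -1],
  [[-0.1, 0, 0.002], [0, 0, 0], -1],
  [[-0.15, 0, 0.004], [0, 0, 0], -1],
  [[-0.19, 0, 0.004], [0, 0, 0], -1],
  [[-0.208, 0, 0.004], [0, 0, 0], -1],
])

```text
time_s: 5.35
eef_pos: [0.4355, 0.0924, 0.2915]
tool_rot: [-1.57, 0.001, 0.003]
wrist_force: [0.4, -0.5, 0.8]
finger_gap: 0.0853
```

```bash
python3 -c "
from h import *
go(.439,.092,.185)
s=env.state(); im=imaging.read_camera('wrist'); cv2.imwrite('pics/w5.png',im)"
```

```text
t 5.35 tcp [0.4355 0.0924 0.2915] F [ 0.3968 -0.5292  0.837 ] gap 0.0853 j [-0.6463 -0.0346  0.3742  2.0873  0.0128  1.0889 -0.2768]
shift [ 0.0038  0.1065 -0.0005] turn [-0.0006  0.0015 -0.0026]
```

View pics/w5.png

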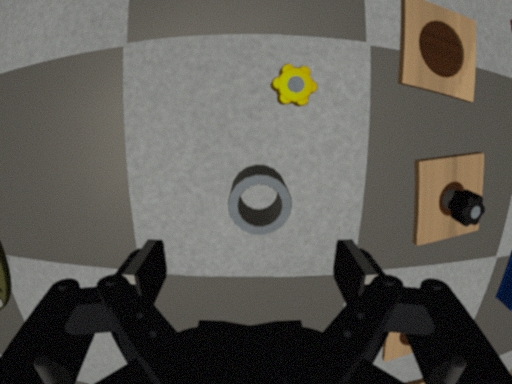

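Small knob is within 1 mm of its board's centre. Collar's top ring here is centred near (260,205).

```bash
python3 -c "
from h import *
s=env.state()
p=plane('wrist',(260,205),.044,s); print(p)
a,b=plane('wrist',(229,205),.044,s),plane('wrist',(291,205),.044,s); print('OD',np.linalg.norm(a-b))
go(p[0],p[1],.187)"
```

```text
[0.4424 0.0914 0.044 ]
OD 0.047770382796704224
t 5.4 tcp [0.4344 0.0924 0.2915] F [-2.8816 -0.0681 -0.1854] gap 0.0853 j [-0.6462 -0.0364  0.3735  2.0889  0.0127  1.0903 -0.2773]
shift [ 0.0084  0.1044 -0.0011] turn [-0.0009  0.0016 -0.0041]
```

>>> apply_moves([
  [[0.002, 0.03, -0.001], [0, 0, 0], -1],
  [[0.002, 0.06, -0.001], [0, 0, 0], -1],
  [[0.002, 0.085, -0.001], [0, 0, 0], -1],
  [[0.002, 0.085, -0.001], [0, 0, 0], -1],
  [[0.002, 0.085, -0.001], [0, 0, 0], -1],
])

```text
time_s: 5.9
eef_pos: [0.4413, 0.0913, 0.2075]
tool_rot: [-1.571, 0.001, -0.0]
wrist_force: [0.0, 0.3, -0.1]
finger_gap: 0.0857
```

```bash
python3 -c "
from h import *
go(.441,.091,.187)"
```

```text
t 5.9 tcp [0.4413 0.0913 0.2075] F [ 0.0447  0.2562 -0.0599] gap 0.0857 j [-0.6324  0.1028  0.386   2.1524 -0.0489  0.8949 -0.2179]
shift [-0.0003  0.0205 -0.0003] turn [ 0.0006 -0.0004 -0.0003]
```

>>> apply_moves([
  [[0, 0.015, 0], [0, 0, 0], -1],
  [[0, 0.021, 0], [0, 0, 0], -1],
  [[0, 0.021, 0], [0, 0, 0], 0],
  [[0, 0.021, 0], [0, 0, 0], 1],
  [[0, 0.021, 0], [0, 0, 0], 1],
], squeeze=50)

```text
time_s: 6.4
eef_pos: [0.4417, 0.0915, 0.1878]
tool_rot: [-1.57, -0.001, -0.001]
wrist_force: [-0.2, 0.0, 2.3]
finger_gap: 0.0495
```

>>> apply_moves([
  [[0, 0, 0], [0, 0, 0], 1],
  [[0, 0, 0], [0, 0, 0], 1],
  [[0, -0.04, 0], [0, 0, 0], 1],
  [[0, -0.08, 0], [0, 0, 0], 1],
  [[0, -0.1, 0], [0, 0, 0], 1],
])

```text
time_s: 6.9
eef_pos: [0.4418, 0.0914, 0.2899]
tool_rot: [-1.569, -0.003, -0.004]
wrist_force: [1.0, -0.1, -3.3]
finger_gap: 0.0493
```

```bash
python3 -c "
from h import *
go(.648,-.089,.286)"
```

```text
t 6.9 tcp [0.4418 0.0914 0.2899] F [ 0.9786 -0.1013 -3.3068] gap 0.0493 j [-0.6501 -0.0222  0.386   2.0796  0.0087  1.0777 -0.2686]
shift [ 0.2063  0.0044 -0.1804] turn [-0.0019 -0.0002  0.0044]
```

>>> apply_moves([
  [[0.034, 0, -0.03], [0, 0, 0], 1],
  [[0.07, 0, -0.061], [0, 0, 0], 1],
  [[0.106, 0, -0.092], [0, 0, 0], 1],
  [[0.14, 0, -0.122], [0, 0, 0], 1],
  [[0.17, 0, -0.149], [0, 0, 0], 1],
])

```text
time_s: 7.4
eef_pos: [0.6122, -0.0591, 0.2866]
tool_rot: [-1.571, -0.0, -0.0]
wrist_force: [1.0, 0.5, -1.0]
finger_gap: 0.049
```

>>> apply_moves([
  [[0.02, 0, -0.018], [0, 0, 0], 1],
  [[0.034, 0, -0.03], [0, 0, 0], 1],
  [[0.036, 0, -0.031], [0, 0, 0], 1],
  [[0.036, 0, -0.031], [0, 0, 0], 1],
  [[0.036, 0, -0.031], [0, 0, 0], 1],
])

```text
time_s: 7.9
eef_pos: [0.6463, -0.0874, 0.2862]
tool_rot: [-1.57, -0.0, 0.002]
wrist_force: [-0.8, -0.3, -1.8]
finger_gap: 0.0493
```

```bash
python3 -c "
from h import *
go(.648,-.089,.24)
s=env.state(); im=imaging.read_camera('wrist'); cv2.imwrite('pics/w6.png',im)"
```

```text
t 7.9 tcp [ 0.6463 -0.0874  0.2862] F [-0.7536 -0.326  -1.8271] gap 0.0493 j [-0.3197  0.4393  0.5348  1.6027 -0.2391  1.1665  0.2695]
shift [ 0.0017  0.0462 -0.0016] turn [-0.0012  0.0012 -0.001 ]
```

View pics/w6.png

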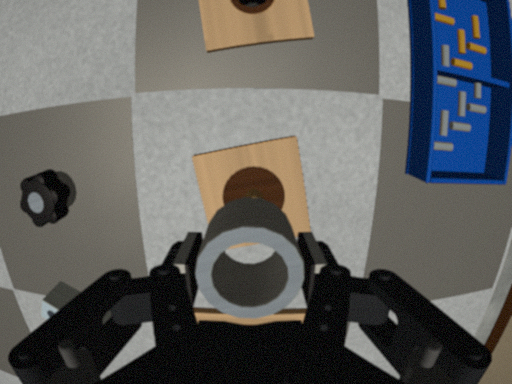

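Collar is held, its rim centred at (251,272); the stain is at about x 222–285, top edge y 166, the rest hidden by the collar.

```bash
python3 -c "
from h import *
s=env.state()
l,r,t=[plane('wrist',p,.01,s) for p in ((222,194),(285,194),(254,166))]
print(l,r,t,'stain dia',np.linalg.norm(l-r),'centre',(l[0]+r[0])/2,t[1]-.027)
print('collar',plane('wrist',(251,272),s['eef_pos'][2]-.1438,s))"
```

```text
[ 0.6235 -0.0878  0.01  ] [ 0.6778 -0.0878  0.01  ] [ 0.6509 -0.0634  0.01  ] stain dia 0.05436132522595791 centre 0.6506475481496781 -0.0903520989506619
collar [ 0.6478 -0.0852  0.1426]
```

>>> apply_moves([
  [[0.003, 0.015, -0.004], [0, 0, 0], 1],
  [[0.003, 0.035, -0.004], [0, 0, 0], 1],
  [[0.003, 0.055, -0.004], [0, 0, 0], 1],
  [[0.003, 0.07, -0.004], [0, 0, 0], 1],
  [[0.003, 0.073, -0.004], [0, 0, 0], 1],
])

```text
time_s: 8.45
eef_pos: [0.6487, -0.092, 0.2105]
tool_rot: [-1.57, 0.003, 0.004]
wrist_force: [-1.6, 0.3, -2.0]
finger_gap: 0.049
```

```bash
python3 -c "
from h import *
go(.649,-.0912,.198)"
```

```text
t 8.45 tcp [ 0.6487 -0.092   0.2105] F [-1.6243  0.3167 -1.964 ] gap 0.049 j [-0.2902  0.526   0.5085  1.6506 -0.2863  1.0446  0.3072]
shift [0.0003 0.0125 0.0008] turn [-0.0005  0.0004 -0.0045]
```

Bottom is at about 22 mm, below the post's top (35 mm), with no contact force: it's on the post. Lower and release.

>>> apply_moves([
  [[0, 0.008, 0], [0, 0, 0], 1],
  [[0, 0.013, 0], [0, 0, 0], 1],
  [[0, 0.013, 0], [0, 0, 0], 0.1],
  [[0, 0.013, 0], [0, 0, 0], -0.4],
  [[0, 0.013, 0], [0, 0, 0], -0.8],
])

```text
time_s: 8.95
eef_pos: [0.6505, -0.0928, 0.2016]
tool_rot: [-1.571, -0.002, -0.002]
wrist_force: [0.5, 0.1, 0.3]
finger_gap: 0.0726
```

>>> apply_moves([
  [[0, 0, 0], [0, 0, 0], -1],
  [[0, -0.02, 0], [0, 0, 0], -1],
  [[0, -0.05, 0], [0, 0, 0], -1],
  [[0, -0.08, 0], [0, 0, 0], -1],
  [[0, -0.095, 0], [0, 0, 0], -1],
])

```text
time_s: 9.45
eef_pos: [0.6508, -0.093, 0.299]
tool_rot: [-1.571, -0.004, -0.004]
wrist_force: [-0.5, 0.5, 0.5]
finger_gap: 0.0854
```

```bash
python3 -c "
from h import *
go(.450,-.084,.29)
s=env.state(); im=imaging.read_camera('wrist'); cv2.imwrite('pics/w7.png',im)"
```

```text
t 9.45 tcp [ 0.6508 -0.093   0.299 ] F [-0.451   0.4876  0.4739] gap 0.0854 j [-0.314   0.4367  0.5408  1.5798 -0.238   1.1861  0.2739]
shift [-0.2008  0.0079  0.009 ] turn [ 0.0002 -0.0002  0.0051]
```

View pics/w7.png

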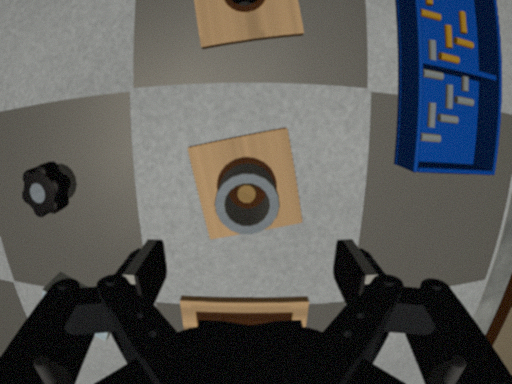

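Collar is around the post (post top visible at (247,194) inside the bore, rim centre (247,204)), flat on the board.

```bash
python3 -c "
from h import *
s=env.state()
print('rim',plane('wrist',(247,204),.054,s),'board',np.mean([plane('wrist',p,.01,s) for p in ((189,147),(286,129),(301,222),(210,239))],0),'post',plane('wrist',(247,194),.035,s))"
```

```text
rim [ 0.6521 -0.0933  0.054 ] board [ 0.6516 -0.0907  0.01  ] post [ 0.6521 -0.0909  0.035 ]
```

>>> apply_moves([
  [[-0.05, 0, 0.002], [0, 0, 0], -1],
  [[-0.1, 0, 0.004], [0, 0, 0], -1],
  [[-0.145, 0.004, 0.007], [0, 0, 0], -1],
  [[-0.18, 0.008, 0.009], [0, 0, 0], -1],
  [[-0.2, 0.008, 0.009], [0, 0, 0], -1],
])

```text
time_s: 10.0
eef_pos: [0.4466, -0.0832, 0.2856]
tool_rot: [-1.569, 0.002, 0.003]
wrist_force: [-0.6, -0.4, 1.4]
finger_gap: 0.0855
```

```bash
python3 -c "
from h import *
imaging.read_camera('wrist')
s=env.state(); im=imaging.read_camera('wrist'); cv2.imwrite('pics/w8.png',im)
go(.450,-.084,.29)"
```

```text
t 10.1 tcp [ 0.4473 -0.0835  0.2863] F [ 0.923  -0.3315  0.4822] gap 0.0855 j [-0.443  -0.0123  0.5723  2.0775  0.0055  1.0769  0.1265]
shift [ 0.0027 -0.0037 -0.0005] turn [-0.0022 -0.0001 -0.0022]
```

View pics/w8.png

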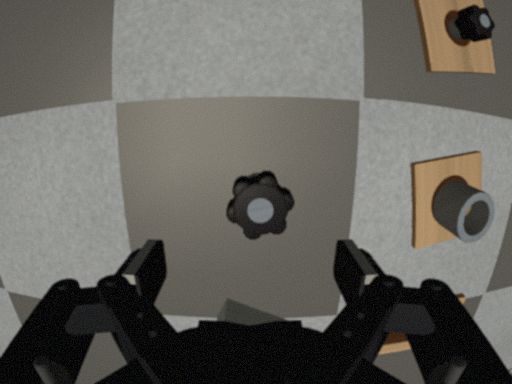

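Collar is about 2.5 mm off the post axis. Large knob's cap is at (260,210).

```bash
python3 -c "
from h import *
s=env.state(); p=plane('wrist',(260,209),.044,s); print(p); go(p[0]-.0015,p[1],.188)"
```

```text
[ 0.4556 -0.0857  0.044 ]
t 10.1 tcp [ 0.4473 -0.0835  0.2863] F [ 0.923  -0.3315  0.4822] gap 0.0855 j [-0.443  -0.0123  0.5723  2.0775  0.0055  1.0769  0.1265]
shift [ 0.007   0.0983 -0.0024] turn [-0.0022 -0.0001 -0.0022]
```

>>> apply_moves([
  [[0.002, 0.04, -0.001], [0, 0, 0], -1],
  [[0.002, 0.075, -0.001], [0, 0, 0], -1],
  [[0.002, 0.098, -0.001], [0, 0, 0], -1],
  [[0.002, 0.098, -0.001], [0, 0, 0], -1],
  [[0.002, 0.098, -0.001], [0, 0, 0], 0.5],
])

```text
time_s: 10.6
eef_pos: [0.4527, -0.0848, 0.1894]
tool_rot: [-1.572, 0.0, 0.0]
wrist_force: [0.1, 0.5, 0.6]
finger_gap: 0.0732
```

>>> apply_moves([
  [[0, 0, 0], [0, 0, 0], 1],
  [[0, 0, 0], [0, 0, 0], 1],
  [[0, 0, 0], [0, 0, 0], 1],
  [[0, 0, 0], [0, 0, 0], 1],
  [[0, 0, 0], [0, 0, 0], 1],
])

```text
time_s: 11.1
eef_pos: [0.4529, -0.0848, 0.191]
tool_rot: [-1.57, -0.003, -0.003]
wrist_force: [-1.0, 0.1, 6.2]
finger_gap: 0.0525
```

```bash
python3 -c "
from h import *
go(.618,.237,.29)"
```

```text
t 11.1 tcp [ 0.4529 -0.0848  0.191 ] F [-0.9592  0.097   6.1713] gap 0.0525 j [-0.4156  0.1628  0.5796  2.1478 -0.1189  0.8576  0.2357]
shift [ 0.1654 -0.0983  0.3218] turn [-0.0004  0.      0.0033]
```

>>> apply_moves([
  [[0, -0.035, 0], [0, 0, 0], 1],
  [[0, -0.07, 0], [0, 0, 0], 1],
  [[0, -0.098, 0.01], [0, 0, 0], 1],
  [[0.02, -0.098, 0.05], [0, 0, 0], 1],
  [[0.04, -0.098, 0.09], [0, 0, 0], 1],
])

```text
time_s: 11.6
eef_pos: [0.4926, 0.0056, 0.2896]
tool_rot: [-1.568, -0.001, -0.006]
wrist_force: [0.9, -0.2, -1.8]
finger_gap: 0.0527
```

>>> apply_moves([
  [[0.025, 0, 0.042], [0, 0, 0], 1],
  [[0.05, 0, 0.085], [0, 0, 0], 1],
  [[0.075, 0, 0.128], [0, 0, 0], 1],
  [[0.1, 0, 0.17], [0, 0, 0], 1],
  [[0.12, 0, 0.21], [0, 0, 0], 1],
])

```text
time_s: 12.1
eef_pos: [0.6128, 0.2177, 0.2876]
tool_rot: [-1.57, -0.001, -0.0]
wrist_force: [0.9, -0.3, -1.9]
finger_gap: 0.0528
```

```bash
python3 -c "
from h import *
go(.620,.238,.29)"
```

```text
t 12.1 tcp [0.6128 0.2177 0.2876] F [ 0.949  -0.3022 -1.8981] gap 0.0528 j [-0.686   0.4122  0.3878  1.6035 -0.1666  1.1574 -0.2599]
shift [ 0.0072 -0.0024  0.0203] turn [-0.0007  0.0007  0.001 ]
```

>>> apply_moves([
  [[0.007, 0, 0.02], [0, 0, 0], 1],
  [[0.007, 0, 0.021], [0, 0, 0], 1],
  [[0.007, 0, 0.021], [0, 0, 0], 1],
  [[0.007, 0, 0.021], [0, 0, 0], 1],
  [[0.007, 0, 0.021], [0, 0, 0], 1],
])

```text
time_s: 12.6
eef_pos: [0.619, 0.2345, 0.2878]
tool_rot: [-1.571, 0.002, -0.002]
wrist_force: [0.1, -0.3, -2.6]
finger_gap: 0.0522
```

```bash
python3 -c "
from h import *
go(.620,.238,.196)
s=env.state(); im=imaging.read_camera('wrist'); cv2.imwrite('pics/w9.png',im)"
```

```text
t 12.6 tcp [0.619  0.2345 0.2878] F [ 0.0932 -0.2621 -2.562 ] gap 0.0522 j [-0.697   0.4357  0.3828  1.571  -0.1718  1.1681 -0.2815]
shift [0.001  0.0918 0.0035] turn [ 0.0003 -0.0024  0.0004]
```

View pics/w9.png

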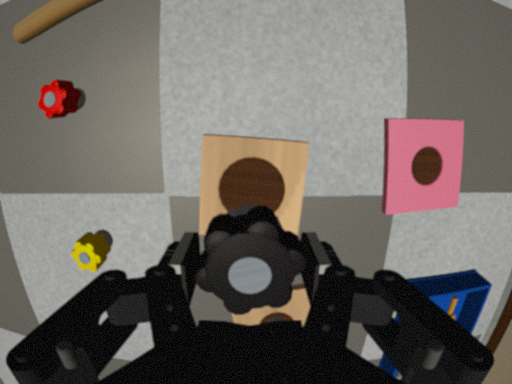

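Large knob held (cap (250,275)); pocket spans x 219–285, top edge y 157.

```bash
python3 -c "
from h import *
s=env.state()
l,r,t=[plane('wrist',p,.005,s) for p in ((219,187),(285,187),(252,157))]
print('dia',np.linalg.norm(l-r),'centre',(l[0]+r[0])/2,t[1]-.029)
print('knob',plane('wrist',(250,274),s['eef_pos'][2]-.147,s),s['eef_pos'])"
```

```text
dia 0.058078562602430106 centre 0.6222574287797018 0.23603309335163378
knob [0.6201 0.2337 0.1408] [0.6189 0.2348 0.2878]
```

>>> apply_moves([
  [[0.002, 0.03, 0.002], [0, 0, 0], 1],
  [[0.002, 0.06, 0.002], [0, 0, 0], 1],
  [[0.002, 0.08, 0.002], [0, 0, 0], 1],
  [[0.002, 0.084, 0.002], [0, 0, 0], 1],
  [[0.002, 0.084, 0.002], [0, 0, 0], 1],
])

```text
time_s: 13.15
eef_pos: [0.6208, 0.2378, 0.2032]
tool_rot: [-1.571, 0.001, 0.0]
wrist_force: [0.2, 0.1, -2.2]
finger_gap: 0.0526
```

```bash
python3 -c "
from h import *
go(.621,.237,.196)"
```

```text
t 13.15 tcp [0.6208 0.2378 0.2032] F [ 0.203   0.1118 -2.2074] gap 0.0526 j [-0.6813  0.5275  0.36    1.626  -0.2085  1.0271 -0.2585]
shift [ 0.0002  0.0072 -0.0008] turn [ 0.0005 -0.0008 -0.0008]
```

>>> apply_moves([
  [[0, 0.006, -0.001], [0, 0, 0], 1],
  [[0, 0.008, -0.001], [0, 0, 0], 1],
  [[0, 0.008, -0.001], [0, 0, 0], 0],
  [[0, 0.008, -0.001], [0, 0, 0], -0.5],
  [[0, 0.008, -0.001], [0, 0, 0], -0.9],
])

```text
time_s: 13.65
eef_pos: [0.6213, 0.2376, 0.1963]
tool_rot: [-1.57, -0.001, -0.001]
wrist_force: [0.8, 0.7, -0.3]
finger_gap: 0.0767
```

>>> apply_moves([
  [[0, 0, 0], [0, 0, 0], -1],
  [[0, -0.02, 0], [0, 0, 0], -1],
  [[0, -0.05, 0], [0, 0, 0], -1],
  [[0, -0.085, 0], [0, 0, 0], -1],
  [[0, -0.1, 0], [0, 0, 0], -1],
])

```text
time_s: 14.15
eef_pos: [0.622, 0.2376, 0.2995]
tool_rot: [-1.568, -0.004, -0.004]
wrist_force: [-0.0, 0.4, 0.3]
finger_gap: 0.0855
```

```bash
python3 -c "
from h import *
imaging.read_camera('wrist');s=env.state(); im=imaging.read_camera('wrist'); cv2.imwrite('pics/w10.png',im); np.savez('w10.npz',p=s['eef_pos'],r=s['tool_rot'])
go(.453,-.23,.30,np.deg2rad(64.2))"
```

```text
t 14.25 tcp [0.6219 0.2376 0.2985] F [ 0.1389  0.0698 -0.4681] gap 0.0855 j [-0.699   0.4322  0.3842  1.553  -0.1711  1.1839 -0.283 ]
shift [-0.1689 -0.0036 -0.4676] turn [ 0.0006 -1.1204  0.0061]
```

View pics/w10.png

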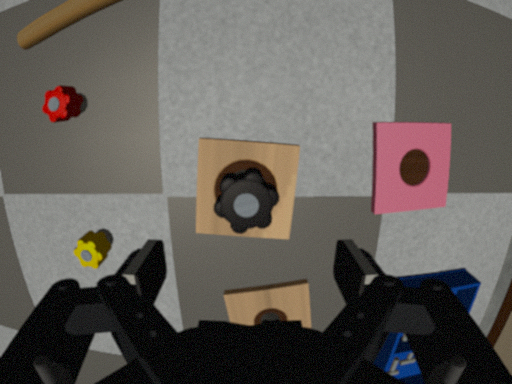

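Large knob sits in its pocket: cap (246,205), board corners (199,138),(299,145),(290,239),(196,234).

```bash
python3 -c "
from h import *
f=np.load('w10.npz'); s=dict(eef_pos=f['p'],tool_rot=f['r'])
print('cap',plane('wrist',(246,205),.049,s),'board',np.mean([plane('wrist',p,.01,s) for p in ((199,138),(299,145),(290,239),(196,234))],0))"
```

```text
cap [0.6224 0.2358 0.049 ] board [0.6222 0.2364 0.01  ]
```

>>> apply_moves([
  [[-0.169, -0.004, -0.468], [0, -1.12, 0], -1],
  [[-0.169, -0.004, -0.468], [0, -1.12, 0], -1],
  [[-0.169, -0.004, -0.468], [0, -1.12, 0], -1],
  [[-0.169, -0.004, -0.468], [0, -1.12, 0], -1],
  [[-0.169, -0.004, -0.468], [0, -1.12, 0], -1],
])

```text
time_s: 14.75
eef_pos: [0.5346, 0.0012, 0.2955]
tool_rot: [-1.488, -0.588, 0.592]
wrist_force: [1.2, -1.0, -0.1]
finger_gap: 0.0856
```

```bash
python3 -c "
from h import *
go(.453,-.23,.30,np.deg2rad(64.2))"
```

```text
t 14.75 tcp [0.5346 0.0012 0.2955] F [ 1.2301 -0.9544 -0.1288] gap 0.0856 j [-0.4119  0.1635  0.394   1.8847 -0.0695  1.1093  0.7628]
shift [-0.2178 -0.0042 -0.1126] turn [-0.0019 -0.3662 -0.0019]
```

>>> apply_moves([
  [[-0.044, -0.002, -0.022], [0, -0.13, 0], -1],
  [[-0.088, -0.004, -0.045], [0, -0.26, 0], -1],
  [[-0.132, -0.004, -0.068], [0, -0.366, 0], -1],
  [[-0.176, -0.004, -0.091], [0, -0.366, 0], -1],
  [[-0.215, -0.004, -0.111], [0, -0.366, 0], -1],
])

```text
time_s: 15.25
eef_pos: [0.4522, -0.2266, 0.2999]
tool_rot: [-1.39, -0.864, 0.867]
wrist_force: [0.3, -0.6, -0.2]
finger_gap: 0.0853
```

```bash
python3 -c "
from h import *
for i in range(6): imaging.read_camera('wrist')
s=env.state(); im=imaging.read_camera('wrist'); cv2.imwrite('pics/w11.png',im); np.savez('w11.npz',p=s['eef_pos'],r=s['tool_rot'])
go(.453,-.23,.30,np.deg2rad(64.2))"
```

```text
t 15.6 tcp [ 0.4546 -0.223   0.3005] F [ 0.6556 -0.3916 -0.4345] gap 0.0852 j [-0.1248  0.0985  0.5598  1.9496 -0.0585  1.1107  1.5756]
shift [-0.007   0.0005 -0.0016] turn [-0.0016 -0.0039  0.0001]
```

View pics/w11.png

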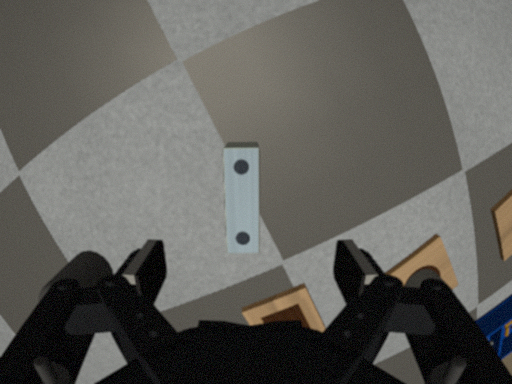

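Bar is aligned with the jaws: dots at (241,167) and (243,238); the dark round at (85,275) is the oil bottle.

```bash
python3 -c "
from h import *
f=np.load('w11.npz'); s=dict(eef_pos=f['p'],tool_rot=f['r'])
a,b=[plane('wrist',p,.044,s) for p in ((241,167),(243,238))]
e=[plane('wrist',p,.044,s) for p in ((224,147),(259,148),(259,252),(228,252))]
print(a,b,(a+b)/2,np.mean(e,0),'yaw',np.degrees(np.arctan2(*(b-a)[1::-1])),'len',np.linalg.norm(e[0]-e[3]),'oil',plane('top',(387.8,230.8),.13))
c=(a+b)/2; go(c[0],c[1],.187,np.deg2rad(64.2))"
```

```text
[ 0.4286 -0.2169  0.044 ] [ 0.4828 -0.2422  0.044 ] [ 0.4557 -0.2295  0.044 ] [ 0.4549 -0.2288  0.044 ] yaw -24.963881757743778 len 0.0886453357654319 oil [ 0.4592 -0.4279  0.13  ]
t 15.6 tcp [ 0.4546 -0.223   0.3005] F [ 0.6556 -0.3916 -0.4345] gap 0.0852 j [-0.1248  0.0985  0.5598  1.9496 -0.0585  1.1107  1.5756]
shift [-0.0054  0.1135 -0.004 ] turn [-0.0016 -0.0039  0.0001]
```

>>> apply_moves([
  [[-0.005, 0.04, -0.003], [0, -0.015, 0], -1],
  [[-0.005, 0.08, -0.003], [0, -0.015, 0], -1],
  [[-0.005, 0.108, -0.003], [0, -0.015, 0], -1],
  [[-0.005, 0.113, -0.003], [0, -0.015, 0], -1],
  [[-0.005, 0.113, -0.003], [0, -0.015, 0], 0.3],
])

```text
time_s: 16.1
eef_pos: [0.4549, -0.2294, 0.1878]
tool_rot: [-1.384, -0.878, 0.88]
wrist_force: [0.1, 0.1, -0.4]
finger_gap: 0.0733
```

>>> apply_moves([
  [[0, 0, 0], [0, 0, 0], 1],
  [[0, 0, 0], [0, 0, 0], 1],
  [[0, 0, 0], [0, 0, 0], 1],
  [[0, 0, 0], [0, 0, 0], 1],
  [[0, 0, 0], [0, 0, 0], 1],
])

```text
time_s: 16.6
eef_pos: [0.4554, -0.2309, 0.1899]
tool_rot: [-1.388, -0.88, 0.876]
wrist_force: [-0.3, 0.1, 6.7]
finger_gap: 0.0274
```

>>> apply_moves([
  [[0, -0.03, 0], [0, 0, 0], 1],
  [[0, -0.06, 0], [0, 0, 0], 1],
  [[0, -0.09, 0], [0, 0, 0], 1],
  [[0, -0.1, 0], [0, 0, 0], 1],
  [[0, -0.1, 0], [0, 0, 0], 1],
])

```text
time_s: 17.1
eef_pos: [0.455, -0.2307, 0.2895]
tool_rot: [-1.388, -0.88, 0.876]
wrist_force: [-0.3, 0.4, -3.0]
finger_gap: 0.027
```

```bash
python3 -c "
from h import *
go(.648,-.255,.288,np.pi/2)"
```

```text
t 17.1 tcp [ 0.455  -0.2307  0.2895] F [-0.2957  0.4022 -3.0072] gap 0.027 j [-0.1201  0.12    0.5748  1.9548 -0.075   1.0843  1.6154]
shift [ 0.0605  0.002  -0.1849] turn [ 0.003  -0.4417  0.0005]
```

>>> apply_moves([
  [[0.014, 0, -0.042], [0, -0.11, 0], 1],
  [[0.028, 0, -0.084], [0, -0.22, 0], 1],
  [[0.042, 0, -0.126], [0, -0.33, 0], 1],
  [[0.054, 0, -0.163], [0, -0.44, 0], 1],
  [[0.0605, 0, -0.185], [0, -0.442, 0], 1],
])

```text
time_s: 17.6
eef_pos: [0.65, -0.2538, 0.2845]
tool_rot: [-1.204, -1.211, 1.213]
wrist_force: [0.6, 0.0, -3.4]
finger_gap: 0.0273
```

```bash
python3 -c "
from h import *
for i in range(5): imaging.read_camera('wrist')
s=env.state(); im=imaging.read_camera('wrist'); cv2.imwrite('pics/w12.png',im); np.savez('w12.npz',p=s['eef_pos'],r=s['tool_rot'])
go(.648,-.255,.196,np.pi/2)"
```

```text
t 17.9 tcp [ 0.6464 -0.2552  0.2867] F [-0.3769  1.1334 -2.8578] gap 0.027 j [-0.0051  0.5191  0.4742  1.4792 -0.2444  1.2055  2.0735]
shift [ 0.0001  0.0907 -0.0019] turn [-0.0032 -0.0011  0.0008]
```

View pics/w12.png

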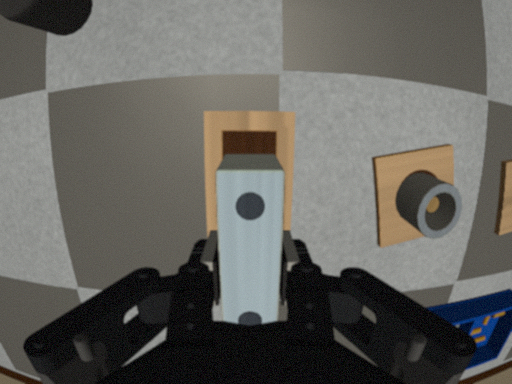

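Bar held; dots (250,206) and (250,319). Slot board's near-base edge runs (204,112)–(294,112), pocket edge (222,131)–(277,131).

```bash
python3 -c "
from h import *
f=np.load('w12.npz'); s=dict(eef_pos=f['p'],tool_rot=f['r'])
e=[plane('wrist',p,.01,s) for p in ((204,112),(294,112))]; q=[plane('wrist',p,.01,s) for p in ((222,131),(277,131))]
print('board edge',e,'w',np.linalg.norm(e[0]-e[1]),'pocket',q, np.linalg.norm(q[0]-q[1]))
z=s['eef_pos'][2]-.146
a,b=[plane('wrist',p,z,s) for p in ((250,206),(250,319))]; print('bar',a,b,(a+b)/2, 'end',plane('wrist',(250,170),z,s))
em=(e[0]+e[1])/2; qm=(q[0]+q[1])/2; print('centre via edge',em[0]+.07,em[1],'via pocket',qm[0]+.0535,qm[1])
print('slot dir', np.degrees(np.arctan2(*( (e[0]-e[1])[:2]))))"
```

```text
board edge [array([ 0.5776, -0.2916,  0.01  ]), array([ 0.5776, -0.2178,  0.01  ])] w 0.07388651309060028 pocket [array([ 0.5936, -0.2769,  0.01  ]), array([ 0.5937, -0.2317,  0.01  ])] 0.04528103263008717
bar [ 0.6154 -0.2543  0.1399] [ 0.6743 -0.2543  0.1399] [ 0.6449 -0.2543  0.1399] end [ 0.6004 -0.2543  0.1399]
centre via edge 0.6476042682850878 -0.2546983697197349 via pocket 0.6471684009041854 -0.25429855177257954
slot dir -179.9398476281609
```

>>> apply_moves([
  [[0, 0.03, -0.002], [0, 0, 0], 1],
  [[0, 0.06, -0.002], [0, 0, 0], 1],
  [[0, 0.08, -0.002], [0, 0, 0], 1],
  [[0, 0.086, -0.002], [0, 0, 0], 1],
  [[0, 0.086, -0.002], [0, 0, 0], 1],
])

```text
time_s: 18.4
eef_pos: [0.6488, -0.2548, 0.2017]
tool_rot: [-1.207, -1.208, 1.209]
wrist_force: [-0.4, -0.4, -2.6]
finger_gap: 0.0266
```

```bash
python3 -c "
from h import *
go(.649,-.255,.195,np.pi/2)"
```

```text
t 18.4 tcp [ 0.6488 -0.2548  0.2017] F [-0.4143 -0.4008 -2.6403] gap 0.0266 j [ 0.0123  0.6046  0.4466  1.5374 -0.2842  1.0666  2.0987]
shift [-0.0002  0.0067 -0.0002] turn [-0.0019 -0.0004  0.0008]
```

>>> apply_moves([
  [[0, 0.005, 0], [0, 0, 0], 1],
  [[0, 0.007, 0], [0, 0, 0], 1],
  [[0, 0.007, 0], [0, 0, 0], 0.5],
  [[0, 0.007, 0], [0, 0, 0], 0.1],
  [[0, 0.007, 0], [0, 0, 0], -0.3],
])

```text
time_s: 18.9
eef_pos: [0.6502, -0.2552, 0.1966]
tool_rot: [-1.211, -1.21, 1.209]
wrist_force: [-0.1, 0.5, -0.2]
finger_gap: 0.0515
```

>>> apply_moves([
  [[0, 0, 0], [0, 0, 0], -0.5],
  [[0, -0.02, 0], [0, 0, 0], -0.6],
  [[0, -0.05, 0], [0, 0, 0], -1],
  [[0, -0.085, 0], [0, 0, 0], -1],
  [[0, -0.12, 0], [0, 0, 0], -1],
])

```text
time_s: 19.4
eef_pos: [0.6496, -0.255, 0.3169]
tool_rot: [-1.209, -1.209, 1.209]
wrist_force: [0.3, 0.2, -1.1]
finger_gap: 0.0852
```

```bash
python3 -c "
from h import *
for i in range(4): imaging.read_camera('wrist')
s=env.state(); im=imaging.read_camera('wrist'); np.savez('w13.npz',p=s['eef_pos'],r=s['tool_rot'])
sd=imaging.read_camera('side')
c=cv2.resize(sd[130:310,200:350],None,fx=2.1,fy=2.1,interpolation=cv2.INTER_CUBIC)
o=np.zeros((600,800,3),np.uint8); o[:384,:512]=im[:, :] ; o2=np.zeros((384,830-512,3),np.uint8)
o=np.hstack([im,cv2.copyMakeBorder(c[:384,:288],0,384-min(384,c.shape[0]),0,0,cv2.BORDER_CONSTANT)])
cv2.imwrite('pics/w13.png',o); go(.6,-.25,.32,np.pi/2)"
```

```text
t 19.7 tcp [ 0.6494 -0.2547  0.3144] F [-0.4756 -0.3519 -0.3023] gap 0.0851 j [-0.0088  0.5024  0.4803  1.445  -0.2365  1.2534  2.066 ]
shift [ 0.0047 -0.0056  0.0494] turn [-0.0015  0.0002  0.0008]
```

View pics/w13.png

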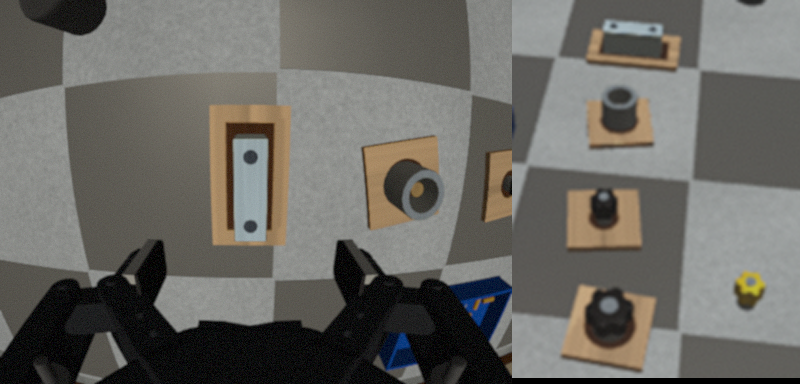

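All four parts stand on their boards; bar dots (250,157),(250,226), slot board corners (210,105),(290,105),(286,245),(213,244). Final numeric check, then hand in.

```bash
python3 -c "
from h import *
f=np.load('w13.npz'); s=dict(eef_pos=f['p'],tool_rot=f['r'])
b=np.mean([plane('wrist',p,.049,s) for p in ((250,157),(250,226))],0); c=np.mean([plane('wrist',p,.01,s) for p in ((210,105),(290,105),(286,245),(213,244))],0)
print('bar',b,'board',c)
if np.linalg.norm((b-c)[:2])<.008: order.finish_job(); print('handed in')"
```

```text
bar [ 0.6496 -0.2545  0.049 ] board [ 0.6469 -0.2546  0.01  ]
the job is handed in; nothing more can be done
handed in
```

All four parts are on their boards and the job is handed in at about 20 s of the 86 s allowed. I took no pose measurement of heights or tilt. "Upright and fully home" rests on the gripper heights at release and on the last pictures.

| Part | Sideways offset from board centre | Last check |
|---|---|---|
| Small knob | about 1 mm | wrist camera |
| Large knob | about 1 mm | wrist camera |
| Collar | about 2.5 mm (from post axis) | wrist camera |
| Clamp bar | about 3 mm | wrist camera, aligned with the slot |

- **Last pictures:** the final wrist and side views show every part standing upright on its own board. The gripper was open and about 13 cm above the bench.
- **Hammer and oil bottle:** no move came near either of them.
- **Disagreement:** the wrist camera placed things about 2 to 7 mm farther out in x than the top camera. I made the final alignments relative to each board within the wrist view.
- **Failures:** no check failed.

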